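# Fetch sample tubes from the drawer behind the tip box, box them and tidy up

### The job

A yellow tip box stands in front of the little white drawer cabinet and blocks it: stand it aside on the bench, pull the drawer well open and lay every sample tube that is in it into the open grey box. Then shut the drawer fully and stand the tip box back on the mat where it was. Last of all, fold the lid of the grey box over and press it down firmly until it is fully home; do not tip the tip box over or disturb the other things on the bench.

Things in the scene. Friction and masses are not known exactly. Their poses are not given: they have to be found in the camera images.
- cabinet: Low white cabinet with one drawer, fixed, 188 mm wide (y), 75 mm high. Origin: on the bench under the shut drawer's middle; -x points out of the drawer front, which is 72 mm from the origin (back: 70 mm along +x). On the bench before it lies a dark mat 3 mm thick, from 82 to 212 mm along -x, 180 mm wide. Free bench to set things aside: right (-y) of the mat, 0.41 m ahead of and 0.2 m left of the robot.
- drawer (a joint): Drawer: 0 shut, 0.125 fully open; slides out along the cabinet's -x with about 1 N of friction and stays where it is left. Inside it is 120 mm long, 158 mm wide and 30 mm deep; its inner floor is 16 mm above the bench, its wall tops 46 mm.
- drawer_handle (a point): Middle of the drawer's bow handle, a horizontal steel bar of 9 mm diameter, 80 mm long, parallel to the drawer front and 35 mm before it, 46 mm above the bench; free above and below. Moves with the drawer, turned like the cabinet.
- box: Grey transport box, fixed, open above, 140 mm long (x) by 78 mm wide (y) outside, rim 65 mm above the bench, walls and floor 4 mm. Origin: centre of its underside. Between cabinet and box, at the back, stand a clear drying rack and boxes up to about 0.3 m tall: carry things round in front of them.
- box_lid (a joint): Lid of the grey box, hinged along the top of the box's near (-x) end: 0 closed flat on the box, 2.0 fully open (leaning back towards the robot). Stiff hinge (0.1 N m): it stays where it is left. It starts wide open.
- lid_hinge (a point): Middle of the lid's hinge line, on top of the box's -x end wall, 65 mm above the bench.
- lid_edge (a point): Middle of the lid's free edge on its outer face, 140 mm from the hinge. The lid is 78 mm wide and 6 mm thick.
- tipbox_mid (a point): Yellow pipette-tip box with its lid shut (lid does not move), 67 mm high, 58 mm deep (x), 66 mm wide (y), 0.12 kg or so; a small tab sticks out 6 mm at the front (-x) from 47 to 49 mm up; grip it across the 66 mm. It starts on the mat before the drawer, turned like the cabinet to within 0.15 rad. The point is its centre, 33.5 mm above its underside.
- tube_a_mid (a point): Conical sample tube with a screw cap, 108 mm long, 22 mm across the cap, 16 mm across the body, 20 g, lying along the drawer's length 46 mm to the +y side of its middle. The point is at mid-length, 8.5 mm above the tube's underside; its y axis runs from the cap (-y end) to the tip (+y end), z up. May be absent (None): one to three tubes are there.
- tube_b_mid (a point): Conical sample tube with a screw cap, 108 mm long, 22 mm across the cap, 16 mm across the body, 20 g, lying along the drawer's length in its middle. The point is at mid-length, 8.5 mm above the tube's underside; its y axis runs from the cap (-y end) to the tip (+y end), z up. May be absent (None): one to three tubes are there.
- tube_c_mid (a point): Conical sample tube with a screw cap, 108 mm long, 22 mm across the cap, 16 mm across the body, 20 g, lying along the drawer's length 46 mm to the -y side of its middle. The point is at mid-length, 8.5 mm above the tube's underside; its y axis runs from the cap (-y end) to the tip (+y end), z up. May be absent (None): one to three tubes are there.
- marker: Bystander: black marker 130 mm long, lying near the bench's front edge. Leave it alone.
- vial: Bystander: small screw vial, 27 mm across, 50 mm tall, standing at the right between centrifuge and heater. Leave it alone.
- tape_roll: Bystander: roll of tape, 96 mm across, 25 mm high, left of the cabinet's front. Leave it alone.
- wash_bottle: Bystander: wash bottle, 168 mm tall, at the right behind the heater. Leave it alone.
There are look-alikes about, which are no part of the job. There is more than one size of the part that bears tipbox_mid; the job needs the larger.

How it is judged:
By the outcome, as a careful person would: the job done as asked, in the order asked, and still so for the second after the job is handed in, with the robot touching nothing.
Of tube_a, tube_b, tube_c only 1 to 3 are there at a start; the rules pass over those that are not, and their reading is None.
At some moment in a run one of tipbox may be knocked a few centimetres aside while the robot is not near it.
It also fails if it takes over 210 s, if anything falls off the work surface, if the arm or the gripper's body presses on something with over 40 N, if the wrist force passes 120 N, or if a joint passes its speed limit or range.

### The arm

A 6-joint arm with a two-finger parallel gripper is mounted at the origin on a cart in front of the work surface, level with it; the furniture and walls round the work are solid. World frame = base frame: x ahead of the robot, y to its left, z up, the work surface at z = 0. Lengths are in m, angles in rad, forces in N, time in s.
With the tool pointing down it reaches from about 0.325 to 0.775 m from the base axis. Payload 5.5 kg.
Tool frame: the origin (TCP) lies at the centre of the arm's flange, where the gripper is bolted on; the fingertips stand 173 mm ahead of it and the grasp point (between the pads) lies 155 mm ahead of it (robot.grip_depth is the distance from the TCP to the grasp point, in m); z points along the fingers, y is the line along which they close (so a half turn about z gives the same grasp; the last joint's range is limited). The gripper opens to 85 mm and grips with 20 to 120 N. Pads are 22 mm wide; open, the fingers measure 114 mm over their backs; the gripper's body (76 mm by 85 mm) begins 54 mm behind the grasp point. The pads swing forward as they close: fully open they stand 13 mm farther back than shut.
Start: joints at [-1.363, 0.091, 1.231, -0, 1.82, -0.057], TCP at [0.157, -0.579, 0.405] pointing down, gripper open.
Joint ranges: [-2.87, 2.87], [-0.86, 2.18], [0.17, 2.46], [-1.51, 4.65], [0.06, 2.69], [-2.65, 2.65]. Speed limits (rad/s): [2.57, 2.57, 3.01, 3.14, 3.14, 3.14].

### API

Orientations are given as [roll, pitch, yaw] about the fixed x, y, z axes, in that order (R = Rz(yaw) Ry(pitch) Rx(roll)).
In Python, from cell import sensors, read_camera, calibration, robot gives the robot as it stands.
- The arm moves only by the tool carry_out, never from a script. Its argument "steps" is a list of rows, each a list of 3 entries, a list of its own where there are three numbers: the opening, from 0 (shut) to 1 (fully open), then the shift along the tool's x, y, z in cm, then the turn, a rotation vector about the tool's x, y, z in rad. A call has 1 to 10 rows; each row is the pose to reach, as a shift and turn from the pose commanded when the call began, along the tool's axes at that moment; what a row does not reach only later rows make up. A row lasts 1/12 s, in which the tool goes at most 41.7 mm and 7.16 degrees, less where a joint would pass 70% of its speed; a pose out of reach is approached as far as the arm can. A call with a gripper value outside its range is refused whole. The fingers move at their own pace and stop on an object; the grip force is fixed at half the most. Time passes only in rows, so rows that repeat a pose let the fingers close. It gives the time, the measured TCP pose, the force, the opening and the grip force at its end, in the units of the state.
- sensors.read_state(): the state, without advancing time (a new reading comes with each control period).
- read_camera(name): name is "scene" or "top" or "wrist"; returns the picture (420x560x3 uint8, red, green, blue); there is no depth.
- calibration(name): a dict with "intrinsics" (3x3 intrinsics, pixels), "rvec" (rotation vector, rad) and "tvec" (3), from world to camera coordinates, as OpenCV has them. Camera axes: x right, y down, z forward; pixel columns grow to the right and rows downward; lengths in m; the calibration is good to about 2 mm. A picture is of the moment at which its call begins: read the wrist's pose just before it. calibration takes no time and is no camera call; for the wrist camera it gives the pose at the moment of the call.
- robot.finish_job(): hands the job in; it is judged then, once.
The state is a dict: "time_s": time; "q": joint angles; "qvel": joint speeds; "joint_torque": joint torques, N m; "ee_pos": TCP position; "tcp_rot": TCP orientation; "wrist_force": force on the tool from outside, world axes, zero at the start; "torque": the same for the moment, N m; "gripper_width": finger opening in m; "grip_force": force on a finger pad.
Only numpy, scipy, OpenCV 4.12 (cv2) and the standard library are available. Lean on these libraries where they do the work, as an engineer would, in place of code of your own. Each camera call takes 0.05 s, during which the arm holds its last target. There are 200 camera calls.

## Working session

There is one attempt and no reset: what is moved stays moved. The work goes in short steps, Python scripts to look and compute and a tool call to move; the robot and the scene stay as the last step left them, time stands still between calls to the robot, and variables do not carry over. Pictures are saved under pics/ and viewed, at most 14 in all, crops included, and the job is handed in when it is done.

Besides the shell and the picture viewer there is one more tool, called after ">>>" as a command line: name --argument value ..., lists and objects as JSON in quotes. carry_out: Moves the arm, as the interface text tells. Its arguments: {"type":"object","properties":{"steps":{"type":"array"}},"required":["steps"]}

```bash
ls; mkdir -p pics; python3 - <<'E'
from cell import sensors, read_camera, calibration, robot
import cv2, numpy as np
s=sensors.read_state(); print(s['ee_pos'],s['tcp_rot'],s['time_s'])
a=[]
for n in ("scene","top"):
    im=read_camera(n); cv2.imwrite(f'pics/{n}0.png',im[:,:,::-1]); 
    c=calibration(n); R=cv2.Rodrigues(np.array(c['rvec'],float))[0]; print(n,c['intrinsics'],-R.T@np.array(c['tvec']).ravel())
E
```

```text
pics
[ 0.1570378  -0.57914595  0.40351226] [-3.13956625e+00 -1.14523594e-04  2.64811019e-01] 0.0
scene [[382.9097113    0.         274.25434866]
 [  0.         382.9097113  209.86836207]
 [  0.           0.           1.        ]] [-0.16677743  0.70438529  1.0712488 ]
top [[498.16381056   0.         275.50434692]
 [  0.         498.16381056 203.37841553]
 [  0.           0.           1.        ]] [-0.04039566  0.09711033  1.94876511]
```

View pics/scene0.png

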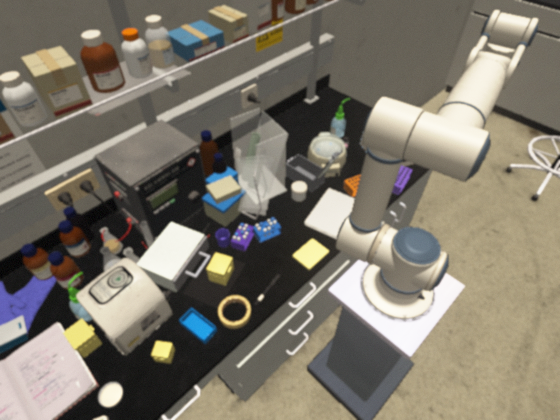

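View pics/top0.png

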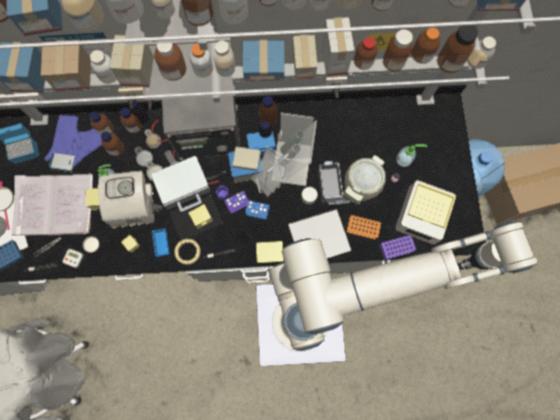

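Scene view: white cabinet at (173,255), handle at (200,265), yellow tip box at (220,267) on the dark mat. The grey box is at (308,172). The top view has the tip box at (200,216), cabinet (180,180) and grey box (330,182).
Yellow candidates (scene view): (220,267) on the mat before the drawer, the smaller cube at (163,351), the block at (80,338) and a flat pad at (311,254). The one on the mat fits; I'll check it in an enlarged crop.

```bash
cat > h.py <<'E'
from cell import sensors, read_camera, calibration, robot
import cv2, numpy as np
from scipy.spatial.transform import Rotation as Ro
def cam(n):
    c=calibration(n); return np.array(c['intrinsics'],float),cv2.Rodrigues(np.array(c['rvec'],float))[0],np.array(c['tvec'],float).ravel()
def ray(c,p):
    K,R,t=c; d=R.T@np.linalg.solve(K,[p[0],p[1],1.]); return -R.T@t,d/np.linalg.norm(d)
def plane(c,p,z):
    o,d=ray(c,p); return o+d*(z-o[2])/d[2]
def proj(c,P):
    K,R,t=c; q=(R@np.atleast_2d(P).T).T+t; q=q@K.T; return q[:,:2]/q[:,2:]
def pose():
    s=sensors.read_state(); return np.array(s['ee_pos']),Ro.from_euler('xyz',s['tcp_rot']).as_matrix(),s
def go(P,yaw):
    """shift (cm) and rotvec from the present pose to TCP point P, tool down, yaw"""
    p,R,s=pose(); T=Ro.from_euler('xyz',[np.pi,0,yaw]).as_matrix()
    sh=R.T@(np.array(P)-p)*100; rv=Ro.from_matrix(R.T@T).as_rotvec()
    print('shift cm',sh.round(2),'turn',rv.round(3)); return sh,rv
def snap(n,f=None):
    c=cam(n); im=read_camera(n)[:,:,::-1].copy()
    if f: cv2.imwrite('pics/'+f,im)
    return c,im
E
python3 - <<'E'
import cv2,numpy as np
s=cv2.imread('pics/scene0.png');t=cv2.imread('pics/top0.png')
a=cv2.resize(s[215:315,130:255],(500,400),interpolation=cv2.INTER_CUBIC)
b=cv2.resize(t[150:240,145:220],(300,360),interpolation=cv2.INTER_CUBIC)
o=np.zeros((600,800,3),np.uint8);o[:400,:500]=a;o[:360,500:]=b
o[400:600,:267]=cv2.resize(s[145:200,275:348],(267,200),interpolation=cv2.INTER_CUBIC)
o[400:600,267:533]=cv2.resize(t[155:210,305:378],(266,200),interpolation=cv2.INTER_CUBIC)
cv2.imwrite('pics/crop0.png',o)
E
```

```text
(no output)
```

View pics/crop0.png

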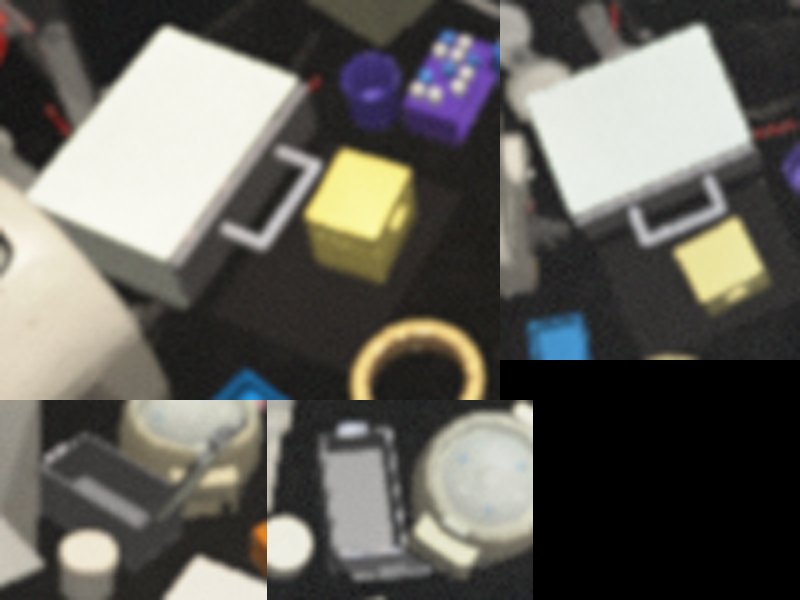

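The crop confirms it: the yellow box on the mat, top face at scene (221,261)/top (200,213), sits in front of the handle and is the only yellow box on the mat. The grey box stands open at top (330,182) with its lid leaning towards the robot. Next I measure.

```bash
python3 - <<'E'
from h import *
T=cam('top');S=cam('scene')
t=cv2.imread('pics/top0.png');s=cv2.imread('pics/scene0.png')
def big(mask,near):
    cs,_=cv2.findContours(mask.astype(np.uint8)*255,cv2.RETR_EXTERNAL,cv2.CHAIN_APPROX_NONE)
    return [c for c in cs if cv2.pointPolygonTest(c,near,False)>=0][0]
def topfit(im,C,thr,near,z,kind):
    h=cv2.cvtColor(im,cv2.COLOR_BGR2HSV)
    m=(h[...,2]>thr)&(h[...,1]<50) if kind=='w' else (h[...,2]>thr)&(h[...,1]>80)&(h[...,0]>18)&(h[...,0]<36)
    c=big(m,near); pts=np.array([plane(C,p,z)[:2] for p in c[:,0].astype(float)])
    r=cv2.minAreaRect((pts*1000).astype(np.float32)); print(kind,z,r, cv2.contourArea(c))
topfit(t,T,180,(180,180),.075,'w');topfit(s,S,180,(173,250),.075,'w')
topfit(t,T,175,(199,213),.07,'y');topfit(s,S,185,(221,261),.07,'y');
for p in [(305+60/3.64,155+35/3.64),(305+122/3.64,155+28/3.64),(305+140/3.64,155+158/3.64),(305+64/3.64,155+160/3.64)]: print(plane(T,p,.065).round(3))
E
```

```text
w 0.075 ((578.2833862304688, 446.6484375), (155.60079956054688, 194.95993041992188), 20.42765235900879) 1545.0
w 0.075 ((559.5379638671875, 531.5789794921875), (217.41307067871094, 398.36956787109375), 4.9183669090271) 5773.0Traceback (most recent call last):
  File "<stdin>", line 13, in <module>
  File "<stdin>", line 10, in topfit
  File "<stdin>", line 6, in big
IndexError: list index out of range
```

```bash
python3 - <<'E'
from h import *
T=cam('top');S=cam('scene')
t=cv2.imread('pics/top0.png');s=cv2.imread('pics/scene0.png')
for im,p in((t,(199,213)),(s,(221,261)),(s,(220,278))): print(cv2.cvtColor(im,cv2.COLOR_BGR2HSV)[p[1],p[0]])
# crop corners of the tip box top (b crop: /4+145,150 ; a crop /4+130,215)
for n,C,pts in (('top',T,[(675-500,253),(738-500,218),(765-500,262),(697-500,303)]),('scene',S,[(345,150),(412,165),(378,238),(306,210)])):
    o=(145,150) if n=='top' else (130,215)
    P=np.array([plane(C,(p[0]/4+o[0],p[1]/4+o[1]),.07) for p in pts]); print(n,P[:,:2].round(3).tolist(),P.mean(0).round(3))
for pts in ([(167,25),(305,85),(170,262),(30,192)],):
    P=np.array([plane(S,(p[0]/4+130,p[1]/4+215),.075) for p in pts]); print(P[:,:2].round(3).tolist(),P.mean(0).round(3))
P=np.array([plane(S,(p[0]/4+130,p[1]/4+215),.0505) for p in [(320,163),(263,245)]]);print('handle',P.round(3).tolist())
P=np.array([plane(T,((p[0]-500)/4+145,p[1]/4+150),.0505) for p in [(645,243),(720,212)]]);print('handle',P.round(3).tolist())
wc=cam('wrist');p,R,_=pose();print('wrist cam in tool',R.T@(-wc[1].T@wc[2]-p),'axis',R.T@wc[1].T[:,2], wc[0])
go([.46,.36,.42],.357)
E
```

```text
[ 27  80 235]
[ 28  94 249]
[ 24 132 131]
top [[0.431, 0.405], [0.463, 0.343], [0.417, 0.318], [0.381, 0.385]] [0.423 0.363 0.07 ]
scene [[0.461, 0.345], [0.413, 0.316], [0.38, 0.378], [0.439, 0.401]] [0.423 0.36  0.07 ]
[[0.664, 0.372], [0.531, 0.329], [0.471, 0.503], [0.599, 0.544]] [0.566 0.437 0.075]
handle [[0.478, 0.36, 0.05], [0.449, 0.438, 0.05]]
handle [[0.448, 0.437, 0.05], [0.475, 0.363, 0.05]]
wrist cam in tool [ 0.08228913 -0.00047959  0.03118604] axis [-0.31433871  0.00132638  0.94930997] [[362.72882433   0.         274.70693195]
 [  0.         362.72882433 207.8298682 ]
 [  0.           0.           1.        ]]
shift cm [ 53.82 -82.72  -1.48] turn [-0.002 -0.    -0.092]
```

>>> carry_out --steps '[[1,[32,-25.4,-2],[0,0,0]],[1,[32,-25.4,-2],[0,0,0]],[1,[32,-25.4,-2],[0,0,0]],[1,[32,-25.4,-2],[0,0,0]],[1,[32,-25.4,-2],[0,0,0]],[1,[32,-25.4,-2],[0,0,0]],[1,[32,-25.4,-2],[0,0,0]],[1,[32,-25.4,-2],[0,0,0]],[1,[32,-25.4,-2],[0,0,0]],[1,[32,-25.4,-2],[0,0,0]]]'

```text
time_s: 0.93
ee_pos: [0.4004, -0.2478, 0.4246]
tcp_rot: [-3.141, -0.0, 0.266]
wrist_force: [0.2, -0.1, 0.1]
gripper_width: 0.0858
grip_force: 0.0
```

```bash
python3 -c "
from h import *
go([.40,.12,.42],.35); go([.41,.35,.42],.35)"
```

```text
shift cm [  9.62 -35.49   0.48] turn [-0.    -0.    -0.084]
shift cm [ 16.63 -57.42   0.49] turn [-0.    -0.    -0.084]
```

>>> carry_out --steps '[[1,[16.6,-57.4,0.5],[0,0,-0.08]],[1,[16.6,-57.4,0.5],[0,0,-0.08]],[1,[16.6,-57.4,0.5],[0,0,-0.08]],[1,[16.6,-57.4,0.5],[0,0,-0.08]],[1,[16.6,-57.4,0.5],[0,0,-0.08]],[1,[16.6,-57.4,0.5],[0,0,-0.08]],[1,[16.6,-57.4,0.5],[0,0,-0.08]],[1,[16.6,-57.4,0.5],[0,0,-0.08]],[1,[16.6,-57.4,0.5],[0,0,-0.08]],[1,[16.6,-57.4,0.5],[0,0,-0.08]]]'

```text
time_s: 1.77
ee_pos: [0.4057, 0.1685, 0.421]
tcp_rot: [3.141, -0.0, 0.345]
wrist_force: [1.8, -0.4, 0.0]
gripper_width: 0.0853
grip_force: 0.0
```

```bash
python3 -c "
from h import *
go([.41,.35,.42],.35)"
```

```text
shift cm [  6.55 -16.94   0.1 ] turn [ 0.    -0.    -0.005]
```

>>> carry_out --steps '[[1,[6.5,-17,0],[0,0,0]],[1,[6.5,-17,0],[0,0,0]],[1,[6.5,-17,0],[0,0,0]],[1,[6.5,-17,0],[0,0,0]],[1,[6.5,-17,0],[0,0,0]],[1,[6.5,-17,0],[0,0,0]],[1,[6.5,-17,0],[0,0,0]]]'

```text
time_s: 2.35
ee_pos: [0.4099, 0.3491, 0.4202]
tcp_rot: [3.141, 0.002, 0.347]
wrist_force: [-0.7, -0.0, 1.0]
gripper_width: 0.0853
grip_force: 0.0
```

```bash
python3 - <<'E'
from h import *
c,im=snap('wrist','w1.png'); np.savez('w1.npz',K=c[0],R=c[1],t=c[2])
print(pose()[0])
E
```

```text
[0.41008406 0.34815762 0.42065624]
```

View pics/w1.png

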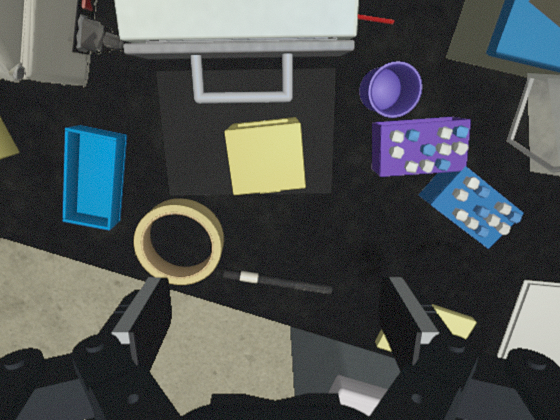

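Wrist view: tip box top face centred at (266,158), handle bar along row ~97 from col 193 to 291, cabinet front edge at row 44, mat corners about (158,70), (335,68), (331,193), (170,193).

```bash
python3 - <<'E'
from h import *
d=np.load('w1.npz');C=(d['K'],d['R'],d['t']);im=cv2.imread('pics/w1.png');h=cv2.cvtColor(im,cv2.COLOR_BGR2HSV)
m=((h[...,0]>18)&(h[...,0]<36)&(h[...,1]>70)&(h[...,2]>200)).astype(np.uint8)*255
cs,_=cv2.findContours(m,cv2.RETR_EXTERNAL,cv2.CHAIN_APPROX_NONE);c=max([c for c in cs if cv2.boundingRect(c)[1]<200 and cv2.boundingRect(c)[0]>180],key=cv2.contourArea)
P=np.array([plane(C,p,.07)[:2]*1000 for p in c[:,0].astype(float)],np.float32);print('tip',cv2.boundingRect(c),cv2.minAreaRect(P))
hb=plane(C,(193,97),.046),plane(C,(291,97),.046)
print('handle',hb,(hb[0]+hb[1])/2, np.arctan2(-(hb[0]-hb[1])[0],(hb[0]-hb[1])[1]))
for p in [(158,70),(335,68),(331,193),(170,193)]: print('mat',plane(C,p,.003).round(3))
for p in [(120,44),(356,42)]: print('front',plane(C,p,.075).round(3))
E
```

```text
tip (225, 123, 80, 71) ((426.8013916015625, 363.5315856933594), (57.8759765625, 64.95780181884766), 25.705097198486328)
handle (array([0.45416524, 0.44302686, 0.046     ]), array([0.48426877, 0.3597348 , 0.046     ])) [0.469217   0.40138083 0.046     ] 0.34681327512094023
mat [0.463 0.491 0.003]
mat [0.525 0.326 0.003]
mat [0.404 0.28  0.003]
mat [0.343 0.447 0.003]
front [0.476 0.503 0.075]
front [0.541 0.328 0.075]
```

```bash
python3 - <<'E'
from h import *
d=np.load('w1.npz');C=(d['K'],d['R'],d['t'])
for p in [(423,195),(488,248),(523,213),(475,172),(375,175),(470,173),(330,292),(225,273)]: print(p,plane(C,p,.02).round(3))
print('aside',proj(C,[[.41,.2,0],[.40,.2,0]]))
go([.4265,.363,.30],.449);go([.4265,.363,.197],.449)
E
```

```text
(423, 195) [0.439 0.192 0.02 ]
(488, 248) [0.408 0.095 0.02 ]
(523, 213) [0.457 0.081 0.02 ]
(475, 172) [0.479 0.152 0.02 ]
(375, 175) [0.441 0.249 0.02 ]
(470, 173) [0.477 0.157 0.02 ]
(330, 292) [0.297 0.239 0.02 ]
(225, 273) [0.279 0.361 0.02 ]
aside [[397.85955361 210.4023075 ]
 [393.99938432 218.20009032]]
shift cm [ 2.06 -0.85 12.06] turn [ 0.001  0.001 -0.104]
shift cm [ 2.07 -0.86 22.36] turn [ 0.001  0.001 -0.104]
```

>>> carry_out --steps '[[1,[2.1,-0.9,4],[0,0,-0.1]],[1,[2.1,-0.9,8],[0,0,-0.1]],[1,[2.1,-0.9,11],[0,0,-0.1]],[1,[2.1,-0.9,14],[0,0,-0.1]],[1,[2.1,-0.9,16],[0,0,-0.1]],[1,[2.1,-0.9,18],[0,0,-0.1]],[1,[2.1,-0.9,20],[0,0,-0.1]],[1,[2.1,-0.9,22],[0,0,-0.1]],[1,[2.1,-0.9,22.3],[0,0,-0.1]],[1,[2.1,-0.9,22.3],[0,0,-0.1]]]'

```text
time_s: 3.23
ee_pos: [0.4268, 0.3624, 0.197]
tcp_rot: [3.141, 0.003, 0.443]
wrist_force: [-0.6, 0.2, 0.8]
gripper_width: 0.0855
grip_force: 0.0
```

>>> carry_out --steps '[[0.3,[0,0,0],[0,0,0]],[0.3,[0,0,0],[0,0,0]],[0.3,[0,0,0],[0,0,0]],[0.3,[0,0,0],[0,0,0]],[0.3,[0,0,0],[0,0,0]],[0.3,[0,0,0],[0,0,0]],[0.3,[0,0,0],[0,0,0]]]'

```text
time_s: 3.82
ee_pos: [0.4274, 0.3642, 0.2006]
tcp_rot: [-3.141, -0.004, 0.445]
wrist_force: [0.9, -2.0, 5.6]
gripper_width: 0.0656
grip_force: 67.5
```

```bash
python3 - <<'E'
from h import *
p=pose()[0];print(p)
go([p[0],p[1],.27],.449); go([.378,.208,.27],.35); go([.378,.208,p[2]-.003],.35)
E
```

```text
[0.427424   0.36417839 0.20056823]
shift cm [ 0.03 -0.   -6.94] turn [-0.    -0.004 -0.004]
shift cm [-11.15  11.97  -6.99] turn [-0.    -0.004  0.095]
shift cm [-11.18  11.97   0.25] turn [-0.    -0.004  0.095]
```

>>> carry_out --steps '[[0.3,[0,0,-2],[0,0,0]],[0.3,[0,0,-5],[0,0,0]],[0.3,[0,0,-8],[0,0,0]],[0.3,[-3,3.2,-8],[0,0,0.05]],[0.3,[-5.5,6,-8],[0,0,0.09]],[0.3,[-8,9,-8],[0,0,0.09]],[0.3,[-10.5,11.4,-8],[0,0,0.09]],[0.3,[-11.1,12,-7],[0,0,0.09]],[0.3,[-11.1,12,-5],[0,0,0.09]],[0.3,[-11.1,12,-3],[0,0,0.09]]]'

```text
time_s: 4.65
ee_pos: [0.3783, 0.2071, 0.229]
tcp_rot: [-3.141, -0.004, 0.353]
wrist_force: [-0.7, 0.5, -1.1]
gripper_width: 0.0657
grip_force: 67.2
```

```bash
python3 - <<'E'
from h import *
p,R,s=pose();print(p,s['gripper_width'],s['wrist_force']);go([.378,.208,.1976],.35)
E
```

```text
[0.37828475 0.2071303  0.22904416] 0.06565427242242618 [-0.66845769  0.51875778 -1.12690374]
shift cm [-0.01 -0.09  3.14] turn [-0.    -0.004  0.003]
```

>>> carry_out --steps '[[0.3,[0,0,1],[0,0,0]],[0.3,[0,0,2],[0,0,0]],[0.3,[0,0,2.6],[0,0,0]],[0.3,[0,0,3],[0,0,0]],[0.3,[0,0,3.1],[0,0,0]],[0.3,[0,0,3.1],[0,0,0]]]'

```text
time_s: 5.15
ee_pos: [0.3785, 0.2081, 0.1978]
tcp_rot: [-3.142, -0.001, 0.355]
wrist_force: [0.7, -0.3, -1.6]
gripper_width: 0.0655
grip_force: 67.2
```

>>> carry_out --steps '[[1,[0,0,0],[0,0,0]],[1,[0,0,0],[0,0,0]],[1,[0,0,0],[0,0,0]],[1,[0,0,0],[0,0,0]],[1,[0,0,-2],[0,0,0]],[1,[0,0,-5],[0,0,0]],[1,[0,0,-9],[0,0,0]],[1,[0,0,-12],[0,0,0]],[1,[0,0,-14],[0,0,0]],[1,[0,0,-14],[0,0,0]]]'

```text
time_s: 5.98
ee_pos: [0.3787, 0.208, 0.3432]
tcp_rot: [-3.141, -0.009, 0.355]
wrist_force: [-0.3, 0.6, -0.2]
gripper_width: 0.0855
grip_force: 0.0
```

```bash
python3 - <<'E'
from h import *
o,y=np.array([.571,.438]),.352
X=np.array([np.cos(y),np.sin(y)])
hd=o-.107*X; print(hd)
# grip yaw: tool y along cabinet x -> yaw = y - pi/2 or +pi/2
for yw in (y-np.pi/2,y+np.pi/2): go([*hd,.32],yw); print('q6',np.arctan2(*hd[::-1])+1.571-yw)
E
```

```text
[0.4705607  0.40110898]
shift cm [ 15.3  -14.91   2.47] turn [-0.008 -0.007  1.574]
q6 3.4956858084838216
shift cm [ 15.3  -14.91   2.47] turn [ 0.007 -0.008 -1.568]
q6 0.3540931548940285
```

>>> carry_out --steps '[[1,[0,0,0],[0,0,-0.12]],[1,[4,-4,0],[0,0,-0.24]],[0.26,[8,-8,1],[0,0,-0.36]],[0.26,[12,-12,2.4],[0,0,-0.48]],[0.26,[15.3,-14.9,2.4],[0,0,-0.6]],[0.26,[15.3,-14.9,2.4],[0,0,-0.72]],[0.26,[15.3,-14.9,2.4],[0,0,-0.84]],[0.26,[15.3,-14.9,2.4],[0,0,-0.96]],[0.26,[15.3,-14.9,2.4],[0,0,-1.08]],[0.26,[15.3,-14.9,2.4],[0,0,-1.2]]]'

```text
time_s: 6.82
ee_pos: [0.47, 0.4012, 0.3114]
tcp_rot: [-3.14, 0.002, 1.561]
wrist_force: [0.5, -0.5, -0.3]
gripper_width: 0.0224
grip_force: 0.0
```

>>> carry_out --steps '[[0.26,[0,0,0],[0,0,-0.12]],[0.26,[0,0,0],[0,0,-0.24]],[0.26,[0,0,0],[0,0,-0.37]],[0.26,[0,0,0],[0,0,-0.37]],[0.26,[0,0,0],[0,0,-0.37]]]'

```text
time_s: 7.23
ee_pos: [0.4699, 0.4007, 0.3124]
tcp_rot: [-3.141, 0.0, 1.921]
wrist_force: [-0.8, -0.0, 0.3]
gripper_width: 0.0223
grip_force: 0.0
```

```bash
python3 - <<'E'
from h import *
c,im=snap('wrist','w2.png'); np.savez('w2.npz',K=c[0],R=c[1],t=c[2])
print(pose()[0],pose()[2]['tcp_rot'],pose()[2]['gripper_width']); print('pred bar',proj(c,[[.4705,.401,.046]]))
c,im=snap('scene'); h=cv2.cvtColor(im,cv2.COLOR_BGR2HSV)
cv2.imwrite('pics/s2.png',cv2.resize(im[200:330,120:300],None,fx=4,fy=4))
E
```

```text
[0.46991448 0.40066381 0.31253484] [-3.14074511e+00  2.67125509e-04  1.92093483e+00] 0.022531888098299632
pred bar [[273.88781119 211.56363465]]
```

View pics/w2.png

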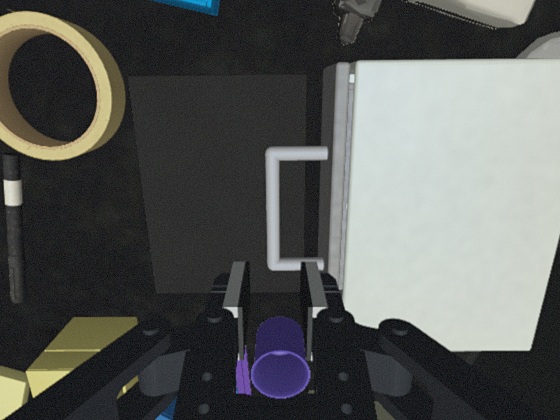

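Wrist view: handle bar at columns 266–280, rows 148–270 (predicted centre (274,212), seen (273,209)); the tip box stands set aside at lower left, upright. The bar lies within 1 mm of the estimate; I descend and grip it.

```bash
python3 - <<'E'
from h import *
d=np.load('w2.npz');C=(d['K'],d['R'],d['t'])
a,b=plane(C,(272,155),.046),plane(C,(275,262),.046);v=a-b;print(a,b,np.arctan2(-v[0],v[1]))
a,b=plane(C,(356,62),.075),plane(C,(345,290),.075);v=a-b;print(a,b,np.arctan2(-v[0],v[1]))
go([.4705,.401,.201],.352+np.pi/2)
E
```

```text
[0.45596971 0.43719602 0.046     ] [0.48441125 0.36524422 0.046     ] 0.37643610684263695
[0.47920594 0.50381359 0.075     ] [0.52884226 0.37579076 0.075     ] 0.36987084292789457
shift cm [1.000e-02 7.000e-02 1.117e+01] turn [-0.001  0.    -0.001]
```

>>> carry_out --steps '[[0.26,[0,0,2],[0,0,0]],[0.26,[0,0,4],[0,0,0]],[0.26,[0,0,6],[0,0,0]],[0.26,[0,0,8],[0,0,0]],[0.26,[0,0,9.5],[0,0,0]],[0.26,[0,0,10.6],[0,0,0]],[0.26,[0,0,11.2],[0,0,0]],[0.26,[0,0,11.2],[0,0,0]]]'

```text
time_s: 8.0
ee_pos: [0.4697, 0.4005, 0.2018]
tcp_rot: [-3.141, 0.0, 1.923]
wrist_force: [-1.6, -1.0, 1.7]
gripper_width: 0.0223
grip_force: 0.9
```

>>> carry_out --steps '[[0,[0,0,0],[0,0,0]],[0,[0,0,0],[0,0,0]],[0,[0,0,0],[0,0,0]],[0,[0,0,0],[0,0,0]],[0,[0,0,0],[0,0,0]]]'

```text
time_s: 8.42
ee_pos: [0.4688, 0.4005, 0.202]
tcp_rot: [-3.137, 0.0, 1.924]
wrist_force: [-9.8, -4.9, 6.7]
gripper_width: 0.0066
grip_force: 58.6
```

```bash
python3 - <<'E'
from h import *
p,R,s=pose();print(p,s['wrist_force'],s['gripper_width'])
for y in (.352,.365):
  go([p[0]-.122*np.cos(y),p[1]-.122*np.sin(y),p[2]],.352+np.pi/2)
E
```

```text
[0.46881327 0.40047775 0.2020005 ] [-9.76527951 -4.93474879  6.69118926] 0.00659146053781296
shift cm [  0.02 -12.2    0.05] turn [-0.004  0.     0.002]
shift cm [ -0.14 -12.2    0.05] turn [-0.004  0.     0.002]
```

>>> carry_out --steps '[[0,[0,-1,0],[0,0,0]],[0,[0,-2.2,0],[0,0,0]],[0,[0,-3.6,0],[0,0,0]],[0,[-0.1,-5,0],[0,0,0]],[0,[-0.1,-6.4,0],[0,0,0]],[0,[-0.1,-7.8,0],[0,0,0]],[0,[-0.1,-9.2,0],[0,0,0]],[0,[-0.1,-10.6,0],[0,0,0]],[0,[-0.1,-11.8,0],[0,0,0]],[0,[-0.1,-12.3,0],[0,0,0]]]'

```text
time_s: 9.25
ee_pos: [0.3542, 0.3571, 0.202]
tcp_rot: [3.14, -0.001, 1.925]
wrist_force: [1.3, 0.1, -0.8]
gripper_width: 0.0069
grip_force: 59.1
```

>>> carry_out --steps '[[0.26,[0,0,0],[0,0,0]],[0.26,[0,0,0],[0,0,0]],[0.26,[0,0,-1],[0,0,0]],[0.26,[0,0,-4],[0,0,0]],[0.26,[0,0,-8],[0,0,0]],[0.26,[0,0,-12],[0,0,0]],[0.26,[0,0,-16],[0,0,0]],[0.26,[0,0,-20],[0,0,0]],[0.26,[0,0,-20],[0,0,0]]]'

```text
time_s: 10.0
ee_pos: [0.3553, 0.3571, 0.4122]
tcp_rot: [3.127, -0.006, 1.924]
wrist_force: [1.5, 1.4, 0.3]
gripper_width: 0.0228
grip_force: 0.0
```

```bash
python3 - <<'E'
from h import *
go([.44,.37,.42],.355)
E
```

```text
shift cm [-1.72  8.41 -0.67] turn [ 0.007 -0.016  1.569]
```

>>> carry_out --steps '[[0.5,[0,2,0],[0,0,0.12]],[0.5,[0,4,0],[0,0,0.24]],[0.5,[0,6,0],[0,0,0.36]],[0.5,[0,8,0],[0,0,0.48]],[0.5,[0,10,0],[0,0,0.6]],[0.5,[0,12,-0.6],[0,0,0.72]],[0.5,[0,12,-0.6],[0,0,0.84]],[0.5,[0,12,-0.6],[0,0,0.96]],[0.5,[0,12,-0.6],[0,0,1.08]],[0.5,[0,12,-0.6],[0,0,1.2]]]'

```text
time_s: 10.83
ee_pos: [0.4683, 0.3988, 0.4074]
tcp_rot: [3.142, -0.0, 0.718]
wrist_force: [0.0, 0.2, 0.2]
gripper_width: 0.0427
grip_force: 0.0
```

>>> carry_out --steps '[[0.5,[0,0,0],[0,0,0.12]],[0.5,[0,0,0],[0,0,0.24]],[0.5,[0,0,0],[0,0,0.37]],[0.5,[0,0,0],[0,0,0.37]],[0.5,[0,0,0],[0,0,0.37]]]'

```text
time_s: 11.25
ee_pos: [0.4679, 0.3987, 0.4074]
tcp_rot: [-3.142, -0.0, 0.358]
wrist_force: [-0.0, -0.1, -0.6]
gripper_width: 0.0427
grip_force: 0.0
```

```bash
python3 - <<'E'
from h import *
c,im=snap('wrist','w3.png'); np.savez('w3.npz',K=c[0],R=c[1],t=c[2])
print(pose()[0],pose()[2]['tcp_rot'])
E
```

```text
[0.46780562 0.39872402 0.40740483] [-3.14152471e+00 -2.81660769e-04  3.58271819e-01]
```

View pics/w3.png

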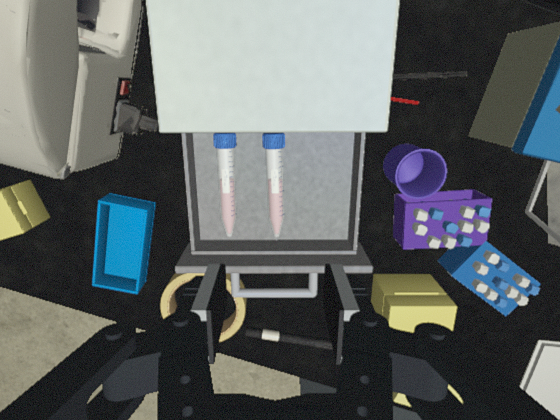

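Wrist view: the drawer is open with two tubes, tube a at column ~228 and tube b at ~275 (blue caps at row 140, tips at row 236). The place for tube c (~col 322) is empty. Tip box aside is upright at (413,300), clear of the racks.

```bash
python3 - <<'E'
from h import *
d=np.load('w3.npz');C=(d['K'],d['R'],d['t'])
for n,a,b in (('a',(226,155),(230,235)),('b',(273.5,155),(277,235))):
    A,B=plane(C,a,.026),plane(C,b,.0245);v=(A-B)[:2];v/=np.linalg.norm(v);M=B[:2]+.056*v
    print(n,A.round(4),B.round(4),'yaw',np.arctan2(v[1],v[0]).round(3),'mid',M.round(4)); go([*M,.192],.36)
for p in [(193,250),(358,250),(189,133),(364,131)]: print('drawer',plane(C,p,.046).round(3))
T=cam('top')
for p in [(305+60/3.64,155+35/3.64),(305+122/3.64,155+28/3.64),(305+140/3.64,155+158/3.64),(305+64/3.64,155+160/3.64)]: print(plane(T,p,.065).round(3))
E
```

```text
a [0.4705 0.45   0.026 ] [0.3916 0.42   0.0245] yaw 0.363 mid [0.4439 0.4399]
shift cm [-0.8  -4.69 21.54] turn [-0.    -0.    -0.002]
b [0.4866 0.4069 0.026 ] [0.4088 0.3739 0.0245] yaw 0.4 mid [0.4604 0.3957]
shift cm [-8.100e-01  2.000e-02  2.154e+01] turn [-0.    -0.    -0.002]
drawer [0.373 0.45  0.046]
drawer [0.43  0.296 0.046]
drawer [0.482 0.486 0.046]
drawer [0.539 0.34  0.046]
[ 0.601 -0.126  0.065]
[ 0.605 -0.195  0.065]
[ 0.457 -0.2    0.065]
[ 0.459 -0.119  0.065]
```

>>> carry_out --steps '[[0.33,[-0.8,0,4],[0,0,0]],[0.33,[-0.8,0,8],[0,0,0]],[0.33,[-0.8,0,12],[0,0,-0.02]],[0.33,[-0.8,0,15],[0,0,-0.02]],[0.33,[-0.8,0,17],[0,0,-0.02]],[0.33,[-0.8,0,19],[0,0,-0.02]],[0.33,[-0.8,0,20.5],[0,0,-0.02]],[0.33,[-0.8,0,21.4],[0,0,-0.02]],[0.33,[-0.8,0,21.4],[0,0,-0.02]]]'

```text
time_s: 12.05
ee_pos: [0.4595, 0.3955, 0.1906]
tcp_rot: [3.14, 0.004, 0.377]
wrist_force: [0.2, -0.4, 0.2]
gripper_width: 0.0282
grip_force: 0.0
```

>>> carry_out --steps '[[0.05,[0,0,0],[0,0,0]],[0.05,[0,0,0],[0,0,0]],[0.05,[0,0,0],[0,0,0]],[0.05,[0,0,0],[0,0,0]],[0.05,[0,0,-2],[0,0,0]],[0.05,[0,0,-5],[0,0,0]],[0.05,[0,0,-8],[0,0,0]],[0.05,[0,0,-11],[0,0,0]],[0.05,[0,0,-14],[0,0,0]],[0.05,[0,0,-15],[0,0,0]]]'

```text
time_s: 12.88
ee_pos: [0.4601, 0.3961, 0.3502]
tcp_rot: [-3.139, -0.009, 0.375]
wrist_force: [1.1, 0.4, 0.6]
gripper_width: 0.014
grip_force: 61.0
```

```bash
python3 - <<'E'
from h import *
print(pose()[0]); go([.40,.10,.36],.0);go([.44,-.16,.40],.0); go([.45,-.16,.40],.0)
E
```

```text
[0.46011043 0.39607589 0.35019509]
shift cm [-16.43  25.34  -1.19] turn [-0.004 -0.008  0.375]
shift cm [-22.2   50.99  -5.31] turn [-0.004 -0.008  0.375]
shift cm [-21.26  51.36  -5.3 ] turn [-0.004 -0.008  0.375]
```

>>> carry_out --steps '[[0.05,[-4,1,-1],[0,0,0.1]],[0.05,[-7,4,-2],[0,0,0.2]],[0.05,[-9,7.5,-2],[0,0,0.3]],[0.05,[-11,11,-2],[0,0,0.37]],[0.05,[-13,14.5,-2],[0,0,0.37]],[0.05,[-15,18,-2],[0,0,0.37]],[0.05,[-16.4,21.7,-2],[0,0,0.37]],[0.05,[-17.4,25.4,-2],[0,0,0.37]],[0.05,[-18.4,29.2,-2],[0,0,0.37]],[0.05,[-19.4,33,-3],[0,0,0.37]]]'

```text
time_s: 13.72
ee_pos: [0.3995, 0.0161, 0.3715]
tcp_rot: [-3.141, 0.002, 0.005]
wrist_force: [1.0, 1.0, -0.3]
gripper_width: 0.014
grip_force: 61.0
```

```bash
python3 - <<'E'
from h import *
print(pose()[0]); go([.45,-.16,.42],.0)
E
```

```text
[0.39950402 0.01612483 0.37154644]
shift cm [ 4.94 17.64 -4.86] turn [-0.     0.002  0.005]
```

>>> carry_out --steps '[[0.05,[0,4,-2],[0,0,0]],[0.05,[0,8,-4],[0,0,0]],[0.05,[1,12,-4.8],[0,0,0]],[0.05,[3,15,-4.8],[0,0,0]],[0.05,[5,17.6,-4.8],[0,0,0]],[0.05,[5,17.6,-4.8],[0,0,0]]]'

```text
time_s: 14.22
ee_pos: [0.453, -0.1623, 0.4189]
tcp_rot: [3.141, 0.002, 0.0]
wrist_force: [-0.2, 0.1, -1.1]
gripper_width: 0.0141
grip_force: 61.0
```

```bash
python3 - <<'E'
from h import *
c,im=snap('wrist','w4.png'); np.savez('w4.npz',K=c[0],R=c[1],t=c[2])
print(pose()[0],pose()[2]['tcp_rot'])
E
```

```text
[ 0.45211902 -0.16037381  0.41926493] [-3.14051481e+00  3.04912291e-03  1.35971661e-03]
```

View pics/w4.png

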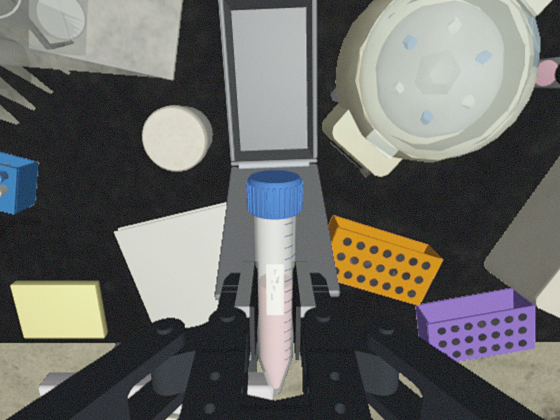

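Wrist view: grey box rim at cols 221–317 with the hinge line at row ~163; its lid leans towards the robot below that (rows 165–295). The tube hangs in the fingers, cap forward.

```bash
python3 - <<'E'
from h import *
d=np.load('w4.npz');C=(d['K'],d['R'],d['t'])
for p in [(230,163),(318,163),(219.5,5),(315.5,5)]: print(plane(C,p,.065).round(4))
L=[plane(C,p,.065) for p in [(230,163),(318,163),(219.5,5),(315.5,5)]]
a=(L[0]+L[1])/2;b=(L[2]+L[3])/2;v=(b-a)[:2];v/=np.linalg.norm(v);print('yaw',np.arctan2(v[1],v[0]),'hinge',a,'centre',a[:2]+.07*v,'yaw hinge',np.arctan2(*( (L[0]-L[1])[:2]*[-1,1])))
for nn,p in (('orange',(442,258)),('centr',(390,175))): print(nn,plane(C,p,.03))
c=a[:2]+.07*v; go([*c,.30],np.arctan2(v[1],v[0]))
E
```

```text
[ 0.4701 -0.1218  0.065 ]
[ 0.4701 -0.201   0.065 ]
[ 0.5965 -0.1184  0.065 ]
[ 0.5965 -0.1942  0.065 ]
yaw 0.04040500417044501 hinge [ 0.47013721 -0.16140553  0.065     ] centre [ 0.54008008 -0.15857795] yaw hinge 8.154210402633202e-05
orange [ 0.35827628 -0.34447745  0.03      ]
centr [ 0.45084071 -0.27842567  0.03      ]
shift cm [ 8.83 -0.15 11.9 ] turn [-0.001  0.003 -0.039]
```

>>> carry_out --steps '[[0.05,[4,-0.7,2],[0,0,-0.03]],[0.05,[8.4,-0.7,4],[0,0,-0.03]],[0.05,[8.4,-0.7,8],[0,0,-0.03]],[0.05,[8.4,-0.7,12],[0,0,-0.03]],[0.05,[8.4,-0.7,15],[0,0,-0.03]],[0.05,[8.4,-0.7,17.5],[0,0,-0.03]],[0.05,[8.4,-0.7,19.5],[0,0,-0.03]],[0.05,[8.4,-0.7,21],[0,0,-0.03]],[0.05,[8.4,-0.7,22],[0,0,-0.03]],[0.05,[8.4,-0.7,22.5],[0,0,-0.03]]]'

```text
time_s: 15.1
ee_pos: [0.5349, -0.1497, 0.1977]
tcp_rot: [-3.141, -0.0, 0.036]
wrist_force: [-9.0, 0.9, 22.6]
gripper_width: 0.0144
grip_force: 69.7
```

>>> carry_out --steps '[[0.05,[0,0,0.5],[0,0,0]],[0.05,[0,0,0.8],[0,0,0]],[0.05,[0,0,0.8],[0,0,0]]]'

```text
time_s: 15.35
ee_pos: [0.5362, -0.1509, 0.1966]
tcp_rot: [3.138, -0.008, 0.036]
wrist_force: [-11.5, 0.2, 30.4]
gripper_width: 0.0142
grip_force: 72.6
```

```bash
python3 - <<'E'
from h import *
c,im=snap('wrist','w5.png'); np.savez('w5.npz',K=c[0],R=c[1],t=c[2])
C,s=snap('scene')
o=np.zeros((420,800,3),np.uint8);o[:,:480]=im[:,40:520];a=cv2.resize(s[120:225,260:340],(320,420),interpolation=cv2.INTER_CUBIC);o[:,480:]=a
cv2.imwrite('pics/c5.png',o)
E
```

```text
(no output)
```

View pics/c5.png

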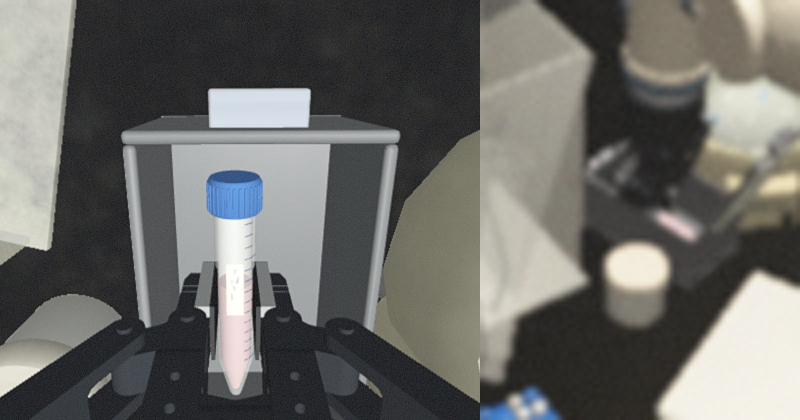

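```bash
python3 - <<'E'
from h import *
d=np.load('w5.npz');C=(d['K'],d['R'],d['t'])
for p in [(163,130),(440,130),(165,146),(436,146),(165,300),(428,300)]: print('rim',plane(C,p,.065).round(4))
for z in (.01,.02,.03,.05): print('tip',z,plane(C,(276,392),z).round(4),'captop',plane(C,(275,172),z).round(4))
S=cam('scene')
for p in [(260+178/4,120+240/4),(260+195/4,120+232/4)]:
  for z in (.02,.05): print('scene tip',z,plane(S,p,z).round(4))
print(pose()[0])
E
```

```text
rim [ 0.6073 -0.1177  0.065 ]
rim [ 0.61   -0.1935  0.065 ]
rim [ 0.603 -0.118  0.065]
rim [ 0.6056 -0.1932  0.065 ]
rim [ 0.5541 -0.1152  0.065 ]
rim [ 0.5568 -0.1991  0.065 ]
tip 0.01 [ 0.464  -0.1544  0.01  ] captop [ 0.5848 -0.1495  0.01  ]
tip 0.02 [ 0.4739 -0.1539  0.02  ] captop [ 0.587  -0.1493  0.02  ]
tip 0.03 [ 0.4838 -0.1535  0.03  ] captop [ 0.5892 -0.1492  0.03  ]
tip 0.05 [ 0.5036 -0.1526  0.05  ] captop [ 0.5935 -0.1489  0.05  ]
scene tip 0.02 [ 0.517  -0.1368  0.02  ]
scene tip 0.05 [ 0.4975 -0.1128  0.05  ]
scene tip 0.02 [ 0.5128 -0.157   0.02  ]
scene tip 0.05 [ 0.4934 -0.1324  0.05  ]
[ 0.53617744 -0.15090204  0.19653242]
```

The tube is inside the box walls (tip ≈ x 0.482, cap ≈ 0.587; box x 0.4685–0.6085). The contact is the finger knuckles on the +y rim, so I back off a few mm, release there (≈2 cm drop) and rise.

>>> carry_out --steps '[[0.05,[0.1,0.3,-0.8],[0,0,0]],[0.05,[0.1,0.3,-1.4],[0,0,0]],[0.05,[0.1,0.3,-1.4],[0,0,0]],[0.25,[0.1,0.3,-1.4],[0,0,0]],[0.25,[0.1,0.3,-1.4],[0,0,0]],[0.25,[0.1,0.3,-1.4],[0,0,0]],[0.25,[0.1,0.3,-4],[0,0,0]],[0.25,[0.1,0.3,-8],[0,0,0]],[0.25,[0.1,0.3,-12],[0,0,0]],[0.25,[0.1,0.3,-16],[0,0,0]]]'

```text
time_s: 16.28
ee_pos: [0.5359, -0.1533, 0.3485]
tcp_rot: [-3.141, 0.002, 0.035]
wrist_force: [0.8, -0.7, -0.1]
gripper_width: 0.0211
grip_force: 0.0
```

```bash
python3 - <<'E'
from h import *
c,im=snap('wrist'); p=pose();print(p[0])
h=cv2.cvtColor(im,cv2.COLOR_BGR2HSV);m=((h[...,0]>100)&(h[...,0]<125)&(h[...,1]>120)&(h[...,2]>90)).astype(np.uint8)
n,l,st,ce=cv2.connectedComponentsWithStats(m)
for i in range(1,n):
    if st[i,4]>60: print(st[i],plane(c,ce[i],.015).round(3))
go([.40,.10,.40],.36)
C,s=snap('top');cv2.imwrite('pics/t6.png',cv2.resize(s[120:260,140:380],None,fx=3,fy=3))
E
```

```text
[ 0.53640503 -0.15348734  0.35917988]
[262 127  26  20 457] [ 0.579 -0.151  0.015]
[  0 277  14  27 220] [0.426 0.099 0.015]
shift cm [-12.7  -25.79  -4.34] turn [ 0.006 -0.01  -0.325]
```

Tube b's cap is detected in the box at (0.579, -0.151). Now back for tube a.

>>> carry_out --steps '[[0.33,[0,0,-3],[0,0,0]],[0.33,[-3,-1,-5],[0,0,0]],[0.33,[-7,-2,-5],[0,0,0]],[0.33,[-11,-3,-5],[0,0,0]],[0.33,[-13,-6,-5],[0,0,0]],[0.33,[-13.5,-10,-5],[0,0,0]],[0.33,[-13.5,-14,-5],[0,0,0]],[0.33,[-13.5,-18,-5],[0,0,-0.1]],[0.33,[-13.5,-22,-5],[0,0,-0.2]],[0.33,[-13.5,-26,-5],[0,0,-0.3]]]'

```text
time_s: 17.22
ee_pos: [0.3915, 0.1034, 0.3974]
tcp_rot: [-3.142, 0.0, 0.339]
wrist_force: [1.1, -0.0, -0.4]
gripper_width: 0.0282
grip_force: 0.0
```

```bash
python3 - <<'E'
from h import *
print(pose()[0]);go([.4439,.4399,.36],.365);go([.42,.25,.40],.365)
E
```

```text
[0.39154266 0.10342482 0.39739486]
shift cm [ 16.13 -29.99   3.74] turn [-0.     0.    -0.026]
shift cm [  7.56 -12.88  -0.26] turn [-0.     0.    -0.026]
```

>>> carry_out --steps '[[0.33,[2,-3.5,0],[0,0,0]],[0.33,[4,-7,0],[0,0,-0.03]],[0.33,[6,-10.5,0],[0,0,-0.03]],[0.33,[8,-14,0],[0,0,-0.03]],[0.33,[10,-17.5,0],[0,0,-0.03]],[0.33,[12,-21,0],[0,0,-0.03]],[0.33,[14,-24.5,0],[0,0,-0.03]],[0.33,[15.5,-28,2],[0,0,-0.03]],[0.33,[16.1,-30,3.7],[0,0,-0.03]],[0.33,[16.1,-30,3.7],[0,0,-0.03]]]'

```text
time_s: 18.05
ee_pos: [0.4446, 0.4418, 0.3535]
tcp_rot: [3.14, 0.009, 0.369]
wrist_force: [-0.0, -0.6, -2.3]
gripper_width: 0.0282
grip_force: 0.0
```

```bash
python3 - <<'E'
from h import *
c,im=snap('wrist'); p=pose();print(p[0])
h=cv2.cvtColor(im,cv2.COLOR_BGR2HSV);m=((h[...,0]>100)&(h[...,0]<125)&(h[...,1]>120)&(h[...,2]>90)).astype(np.uint8)
n,l,st,ce=cv2.connectedComponentsWithStats(m)
for i in range(1,n):
    if st[i,4]>60: print(st[i],plane(c,ce[i],.027).round(4))
# pink body axis
m=((h[...,0]<12)|(h[...,0]>165))&(h[...,1]>25)&(h[...,2]>120);m[300:]=0
y,x=np.nonzero(m); k=(abs(x-275)<60)&(y>150);x=x[k];y=y[k];print(len(x),x.mean(),y.mean(),plane(c,(x.mean(),y.mean()),.025))
go([.4439,.4399,.192],.365)
C,s=snap('scene');h=cv2.cvtColor(s,cv2.COLOR_BGR2HSV);
E
```

```text
[0.44503335 0.43984177 0.35577516]
[262 128  27  19 456] [0.4836 0.4559 0.027 ]
[508 163  34  42 325] [0.5237 0.2474 0.027 ]
[489 181  22  23 158] [0.509  0.2606 0.027 ]
[124 197  31  15 144] [0.389  0.5433 0.027 ]
[153 201  33  23 194] [0.393  0.5167 0.027 ]
[124 214   9  20  63] [0.3695 0.5479 0.027 ]
[512 219  20  15 192] [0.4896 0.2267 0.027 ]
[172 225  12  55 142] [0.3572 0.5008 0.027 ]
[526 235  34  31 399] [0.477  0.1945 0.027 ]
[117 247  48  63 512] [0.3079 0.5268 0.027 ]
[528 267  32  54 764] [0.4406 0.1655 0.027 ]
250 273.192 213.816 [0.42125383 0.43336876 0.025     ]
shift cm [ 0.02 -0.09 16.38] turn [0.003 0.008 0.003]
```

>>> carry_out --steps '[[0.33,[0,-0.1,4],[0,0,0]],[0.33,[0,-0.1,7],[0,0,0]],[0.33,[0,-0.1,10],[0,0,0]],[0.33,[0,-0.1,12.5],[0,0,0]],[0.33,[0,-0.1,14.5],[0,0,0]],[0.33,[0,-0.1,15.8],[0,0,0]],[0.33,[0,-0.1,16.2],[0,0,0]],[0.33,[0,-0.1,16.2],[0,0,0]]]'

```text
time_s: 18.82
ee_pos: [0.4456, 0.4381, 0.1992]
tcp_rot: [3.141, 0.0, 0.364]
wrist_force: [1.4, -0.6, -0.2]
gripper_width: 0.0278
grip_force: 0.0
```

>>> carry_out --steps '[[0.05,[0,0,0],[0,0,0]],[0.05,[0,0,0],[0,0,0]],[0.05,[0,0,0],[0,0,0]],[0.05,[0,0,0],[0,0,0]],[0.05,[0,0,-2],[0,0,0]],[0.05,[0,0,-5],[0,0,0]],[0.05,[0,0,-9],[0,0,0]],[0.05,[0,0,-13],[0,0,0]],[0.05,[0,0,-17],[0,0,0]],[0.05,[0,0,-20],[0,0,0]]]'

```text
time_s: 19.65
ee_pos: [0.4449, 0.4386, 0.404]
tcp_rot: [-3.14, -0.004, 0.365]
wrist_force: [0.5, 0.3, 0.3]
gripper_width: 0.0131
grip_force: 58.7
```

```bash
python3 - <<'E'
from h import *
print(pose()[0]); go([.40,.10,.40],.03);go([.40,-.05,.40],.03)
E
```

```text
[0.44491194 0.43864024 0.40395613]
shift cm [-16.29  30.03   0.28] turn [-0.002 -0.004  0.335]
shift cm [-21.64  44.04   0.23] turn [-0.002 -0.004  0.335]
```

>>> carry_out --steps '[[0.05,[-2,3,0],[0,0,0.06]],[0.05,[-4,6,0],[0,0,0.12]],[0.05,[-6,9,0],[0,0,0.2]],[0.05,[-8,12,0],[0,0,0.26]],[0.05,[-10,15.5,0],[0,0,0.33]],[0.05,[-12,19,0],[0,0,0.33]],[0.05,[-14,22.5,0],[0,0,0.33]],[0.05,[-15.5,26,0],[0,0,0.33]],[0.05,[-17,29.5,0],[0,0,0.33]],[0.05,[-18.5,33,0],[0,0,0.33]]]'

```text
time_s: 20.48
ee_pos: [0.3893, 0.0631, 0.3999]
tcp_rot: [-3.141, -0.002, 0.036]
wrist_force: [1.5, 0.1, -0.3]
gripper_width: 0.0133
grip_force: 58.7
```

```bash
python3 - <<'E'
from h import *
print(pose()[0]); go([.40,-.12,.40],.03); go([.536,-.158,.40],.03)
E
```

```text
[0.38931349 0.06308234 0.39987962]
shift cm [ 4.200e-01  1.833e+01 -1.000e-02] turn [-0.    -0.002  0.006]
shift cm [1.387e+01 2.262e+01 1.000e-02] turn [-0.    -0.002  0.006]
```

>>> carry_out --steps '[[0.05,[0,4,0],[0,0,0]],[0.05,[0,8,0],[0,0,0]],[0.05,[0,12,0],[0,0,0]],[0.05,[0.5,16,0],[0,0,0]],[0.05,[3,19,0],[0,0,0]],[0.05,[6,21.5,0],[0,0,0]],[0.05,[9.5,22.4,0],[0,0,0]],[0.05,[12.5,22.4,0],[0,0,0]],[0.05,[13.9,22.4,0],[0,0,0]],[0.05,[13.9,22.4,0],[0,0,0]]]'

```text
time_s: 21.32
ee_pos: [0.539, -0.1546, 0.3979]
tcp_rot: [-3.141, 0.001, 0.035]
wrist_force: [1.0, 0.3, -0.7]
gripper_width: 0.0135
grip_force: 58.7
```

```bash
python3 - <<'E'
from h import *
c,im=snap('wrist','w7.png'); print(pose()[0]); go([.536,-.158,.203],.03)
E
```

```text
[ 0.53775978 -0.15445185  0.39846857]
shift cm [-0.16  0.36 19.55] turn [-0.001  0.001  0.006]
```

View pics/w7.png

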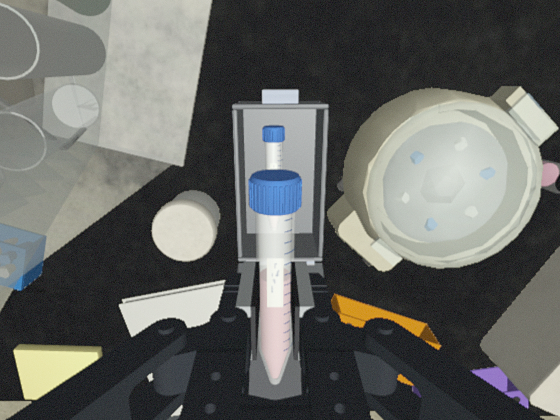

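Wrist view: tube b lies along the box (cap at (273,133)); tube a is held level above it. I lower it slightly to the right of tube b.

>>> carry_out --steps '[[0.05,[-0.2,1,4],[0,0,0]],[0.05,[-0.2,1,8],[0,0,0]],[0.05,[-0.2,1,11],[0,0,0]],[0.05,[-0.2,1,14],[0,0,0]],[0.05,[-0.2,1,16],[0,0,0]],[0.05,[-0.2,1,17.5],[0,0,0]],[0.05,[-0.2,1,18.5],[0,0,0]],[0.05,[-0.2,1,19],[0,0,0]],[0.05,[-0.2,1,19],[0,0,0]]]'

```text
time_s: 22.12
ee_pos: [0.5346, -0.1646, 0.2104]
tcp_rot: [3.141, 0.0, 0.035]
wrist_force: [-2.7, 0.9, 4.6]
gripper_width: 0.0134
grip_force: 59.2
```

>>> carry_out --steps '[[0.25,[0,0,0],[0,0,0]],[0.25,[0,0,0],[0,0,0]],[0.25,[0,0,0],[0,0,0]],[0.25,[0,0,-2],[0,0,0]],[0.25,[0,0,-6],[0,0,0]],[0.25,[0,0,-10],[0,0,0]],[0.25,[0,0,-14],[0,0,0]],[0.25,[0,0,-18],[0,0,0]],[0.25,[0,0,-21],[0,0,0]],[0.25,[0,0,-21],[0,0,0]]]'

```text
time_s: 22.95
ee_pos: [0.5349, -0.1643, 0.4286]
tcp_rot: [3.136, -0.013, 0.035]
wrist_force: [0.5, -0.6, 0.8]
gripper_width: 0.0218
grip_force: 0.0
```

```bash
python3 - <<'E'
from h import *
c,im=snap('wrist','w8.png'); print(pose()[0])
h=cv2.cvtColor(im,cv2.COLOR_BGR2HSV);m=((h[...,0]>100)&(h[...,0]<125)&(h[...,1]>120)&(h[...,2]>90)).astype(np.uint8)
n,l,st,ce=cv2.connectedComponentsWithStats(m)
for i in range(1,n):
    if st[i,4]>60: print(st[i],plane(c,ce[i],.015).round(3))
C,s=snap('scene');h=cv2.cvtColor(s,cv2.COLOR_BGR2HSV)
m=((h[...,0]>18)&(h[...,0]<36)&(h[...,1]>70)&(h[...,2]>200)).astype(np.uint8)
n,l,st,ce=cv2.connectedComponentsWithStats(m)
for i in range(1,n):
    if st[i,4]>80: print('yellow',st[i],plane(C,ce[i],.067).round(3))
E
```

```text
[ 0.53512659 -0.16441804  0.42483816]
[ 0  0 16  7 97] [0.689 0.09  0.015]
[252 124  20  14 272] [ 0.58  -0.151  0.015]
[277 126  20  15 266] [ 0.578 -0.177  0.015]
[  0 238  49  41 638] [0.421 0.112 0.015]
yellow [217   7  26  14 132] [ 1.851 -0.889  0.067]
yellow [ 36  51  25  21 276] [2.069 0.191 0.067]
yellow [ 45 169  45  25 105] [1.11  0.536 0.067]
yellow [255 235  23  20 316] [0.372 0.208 0.067]
yellow [293 239  36  30 570] [0.25  0.133 0.067]
yellow [219 296  31  29 258] [0.274 0.434 0.067]
yellow [ 64 319  30  31 510] [0.52  0.779 0.067]
yellow [152 341  20  17 254] [0.324 0.642 0.067]
```

Both tubes lie side by side in the box (caps at (0.580,-0.151) and (0.578,-0.177)). The tip box stands where I put it. Next I shut the drawer by pushing the handle.

>>> carry_out --steps '[[0,[-3,-1,0],[0,0,0]],[0,[-7,-2,0],[0,0,0]],[0,[-11,-3,0],[0,0,0]],[0,[-13,-6,0],[0,0,0]],[0,[-13.5,-10,0],[0,0,0]],[0,[-13.5,-14,0],[0,0,0]],[0,[-14,-18,0],[0,0,-0.1]],[0,[-15,-22,0],[0,0,-0.2]],[0,[-16,-26,0],[0,0,-0.3]],[0,[-17,-30,0],[0,0,-0.325]]]'

```text
time_s: 23.88
ee_pos: [0.3539, 0.1309, 0.4173]
tcp_rot: [-3.141, 0.002, 0.365]
wrist_force: [1.4, 0.4, 0.1]
gripper_width: -0.0005
grip_force: 0.0
```

```bash
python3 - <<'E'
from h import *
print(pose()[0]); go([.315,.343,.33],.36);go([.315,.343,.203],.36)
E
```

```text
[0.35391888 0.13094755 0.41726965]
shift cm [  3.95 -21.2    8.72] turn [-0.     0.002  0.005]
shift cm [  3.98 -21.19  21.42] turn [-0.     0.002  0.005]
```

>>> carry_out --steps '[[0,[0.7,-4,0],[0,0,0]],[0,[1.4,-8,0],[0,0,0]],[0,[2.2,-12,0],[0,0,0]],[0,[3,-16,2],[0,0,0]],[0,[3.7,-19.5,5],[0,0,0]],[0,[3.9,-21.2,9],[0,0,0]],[0,[3.9,-21.2,13],[0,0,0]],[0,[3.9,-21.2,16.5],[0,0,0]],[0,[3.9,-21.2,19.5],[0,0,0]],[0,[3.9,-21.2,21.4],[0,0,0]]]'

```text
time_s: 24.72
ee_pos: [0.3149, 0.3403, 0.1983]
tcp_rot: [3.138, 0.009, 0.361]
wrist_force: [-0.4, -0.9, -0.3]
gripper_width: 0.0
grip_force: 0.0
```

```bash
python3 - <<'E'
from h import *
p,R,s=pose();print(p,s['wrist_force']); go([.4563,.395,.202],.36)
E
```

```text
[0.31489755 0.3402664  0.19833876] [-0.36315726 -0.86045435 -0.28220514]
shift cm [15.16 -0.13 -0.5 ] turn [0.004 0.009 0.001]
```

>>> carry_out --steps '[[0,[1.5,0,0],[0,0,0]],[0,[3,-0.1,0],[0,0,0]],[0,[4.5,-0.1,0],[0,0,0]],[0,[6.2,-0.1,0],[0,0,0]],[0,[8,-0.1,0],[0,0,0]],[0,[9.8,-0.1,0],[0,0,0]],[0,[11.6,-0.1,0],[0,0,0]],[0,[13.2,-0.1,0],[0,0,0]],[0,[14.2,-0.1,0],[0,0,0]],[0,[14.7,-0.1,0],[0,0,0]]]'

```text
time_s: 25.55
ee_pos: [0.4542, 0.3938, 0.2024]
tcp_rot: [3.14, 0.004, 0.359]
wrist_force: [-0.1, -1.9, -0.9]
gripper_width: 0.0001
grip_force: 0.7
```

>>> carry_out --steps '[[0,[0.3,0,0],[0,0,0]],[0,[0.5,0,0],[0,0,0]],[0,[0.5,0,0],[0,0,0]]]'

```text
time_s: 25.8
ee_pos: [0.4561, 0.3948, 0.2024]
tcp_rot: [3.139, 0.013, 0.36]
wrist_force: [-12.7, -6.8, 2.6]
gripper_width: 0.0001
grip_force: 7.0
```

>>> carry_out --steps '[[0,[0.2,0,0],[0,0,0]],[0,[0.4,0,0],[0,0,0]],[0,[0.4,0,0],[0,0,0]]]'

```text
time_s: 26.05
ee_pos: [0.4576, 0.3956, 0.2023]
tcp_rot: [3.138, 0.021, 0.361]
wrist_force: [-26.6, -14.2, 11.7]
gripper_width: 0.0002
grip_force: 15.0
```

>>> carry_out --steps '[[0,[-1,0,0],[0,0,0]],[0,[-2.5,0,0],[0,0,0]],[0,[-4.5,0,0],[0,0,0]],[0,[-6,0,-2],[0,0,0]],[0,[-6,0,-6],[0,0,0]],[0,[-6,0,-10],[0,0,0]],[0,[-6,0,-14],[0,0,0]],[0.99,[-6,0,-18],[0,0,0]],[0.99,[-6,0,-20],[0,0,0]],[0.99,[-6,0,-20],[0,0,0]]]'

```text
time_s: 26.88
ee_pos: [0.4058, 0.3761, 0.4117]
tcp_rot: [-3.138, -0.01, 0.36]
wrist_force: [0.1, 0.5, 1.0]
gripper_width: 0.0354
grip_force: 0.0
```

```bash
python3 - <<'E'
from h import *
c,im=snap('wrist','w9.png'); np.savez('w9.npz',K=c[0],R=c[1],t=c[2]); print(pose()[0],pose()[2]['tcp_rot'])
print('handle pred',proj(c,[[.4705,.401,.046]]),'tip pred',proj(c,[[.378,.208,.067]]))
E
```

```text
[0.40595058 0.3761658  0.408098  ] [-3.1398135  -0.0051746   0.36002611]
handle pred [[275.3048823  107.10309958]] tip pred [[428.49101697 274.06640227]]
```

View pics/w9.png

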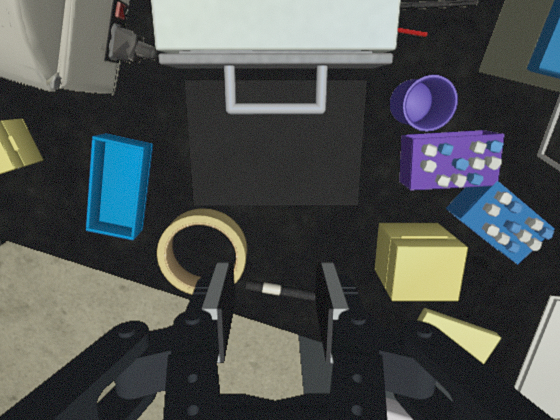

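Wrist view: drawer shut (handle bar at row 107, as predicted), mat free, tip box at (420,265), upright. Next I measure it for the grasp.

```bash
python3 - <<'E'
from h import *
d=np.load('w9.npz');C=(d['K'],d['R'],d['t']);im=cv2.imread('pics/w9.png');h=cv2.cvtColor(im,cv2.COLOR_BGR2HSV)
print(h[235,420],h[275,420],h[297,420])
m=((h[...,0]>18)&(h[...,0]<36)&(h[...,1]>60)&(h[...,2]>215)).astype(np.uint8)*255
m[:,:370]=0;m[310:]=0;m[:215]=0
cs,_=cv2.findContours(m,cv2.RETR_EXTERNAL,cv2.CHAIN_APPROX_NONE);c=max(cs,key=cv2.contourArea)
P=np.array([plane(C,p,.067)[:2]*1000 for p in c[:,0].astype(float)],np.float32);print(cv2.boundingRect(c),cv2.minAreaRect(P))
go([.378,.208,.32],.355);go([.378,.208,.1976],.355)
E
```

```text
[ 26 104 140] [ 28  89 215] [ 28  92 213]
(393, 247, 74, 53) ((378.3926086425781, 208.29159545898438), (55.94052505493164, 64.19410705566406), 20.713050842285156)
shift cm [-8.59 14.77  8.74] turn [-0.002 -0.005  0.005]
shift cm [-8.65 14.79 20.98] turn [-0.002 -0.005  0.005]
```

>>> carry_out --steps '[[1,[-2,3.5,0],[0,0,0]],[1,[-4,7,1],[0,0,0]],[1,[-6,10.5,3],[0,0,0]],[1,[-8,13.7,5],[0,0,0]],[1,[-8.6,14.8,8],[0,0,0]],[1,[-8.6,14.8,11.5],[0,0,0]],[1,[-8.6,14.8,14.5],[0,0,0]],[1,[-8.6,14.8,17.5],[0,0,0]],[1,[-8.6,14.8,20],[0,0,0]],[1,[-8.6,14.8,20.8],[0,0,0]]]'

```text
time_s: 27.77
ee_pos: [0.3754, 0.2063, 0.1901]
tcp_rot: [3.141, 0.011, 0.36]
wrist_force: [-0.4, -0.5, -0.1]
gripper_width: 0.0856
grip_force: 0.0
```

>>> carry_out --steps '[[1,[0,0,0],[0,0,0]],[0.3,[0,0,0],[0,0,0]],[0.3,[0,0,0],[0,0,0]],[0.3,[0,0,0],[0,0,0]],[0.3,[0,0,0],[0,0,0]],[0.3,[0,0,0],[0,0,0]],[0.3,[0,0,0],[0,0,0]]]'

```text
time_s: 28.35
ee_pos: [0.3784, 0.2077, 0.1987]
tcp_rot: [-3.141, -0.003, 0.36]
wrist_force: [0.9, 0.2, 5.3]
gripper_width: 0.065
grip_force: 67.7
```

```bash
python3 - <<'E'
from h import *
p,R,s=pose();print(p,s['wrist_force'],s['gripper_width']); go([.4272,.3639,.27],.447); go([.4272,.3639,p[2]+.004],.447)
E
```

```text
[0.37842229 0.20772831 0.19871926] [0.93651752 0.2137665  5.29143997] 0.06504495387432098
shift cm [ 10.09 -12.9   -7.1 ] turn [-0.    -0.003 -0.087]
shift cm [ 10.07 -12.9   -0.37] turn [-0.    -0.003 -0.087]
```

>>> carry_out --steps '[[0.3,[0,0,-2],[0,0,0]],[0.3,[0,0,-5],[0,0,0]],[0.3,[0,0,-8],[0,0,0]],[0.3,[2.5,-3.2,-8],[0,0,-0.05]],[0.3,[5,-6.4,-8],[0,0,-0.09]],[0.3,[7.5,-9.6,-8],[0,0,-0.09]],[0.3,[9.5,-12.2,-8],[0,0,-0.09]],[0.3,[10.1,-12.9,-7],[0,0,-0.09]],[0.3,[10.1,-12.9,-5],[0,0,-0.09]],[0.3,[10.1,-12.9,-3],[0,0,-0.09]]]'

```text
time_s: 29.18
ee_pos: [0.4272, 0.3649, 0.2268]
tcp_rot: [-3.141, -0.001, 0.451]
wrist_force: [-0.7, 1.0, -1.5]
gripper_width: 0.0651
grip_force: 67.5
```

```bash
python3 - <<'E'
from h import *
p,R,s=pose();print(p,s['wrist_force'],s['gripper_width'],s['tcp_rot']); go([.4272,.3639,.2015],.447)
E
```

```text
[0.42721252 0.36492381 0.22680142] [-0.7302178   1.04357427 -1.53102672] 0.06508226240760596 [-3.14146134e+00 -8.33371306e-04  4.51171137e-01]
shift cm [-0.05  0.09  2.53] turn [-0.    -0.001  0.004]
```

>>> carry_out --steps '[[0.3,[0,0.1,1],[0,0,0]],[0.3,[0,0.1,1.8],[0,0,0]],[0.3,[0,0.1,2.3],[0,0,0]],[0.3,[0,0.1,2.5],[0,0,0]],[0.3,[0,0.1,2.6],[0,0,0]],[0.3,[0,0.1,2.6],[0,0,0]]]'

```text
time_s: 29.68
ee_pos: [0.4277, 0.3629, 0.2021]
tcp_rot: [-3.141, -0.001, 0.45]
wrist_force: [1.3, 0.1, -1.2]
gripper_width: 0.0658
grip_force: 67.6
```

>>> carry_out --steps '[[1,[0,0,0],[0,0,0]],[1,[0,0,0],[0,0,0]],[1,[0,0,0],[0,0,0]],[1,[0,0,0],[0,0,0]],[1,[0,0,-2],[0,0,0]],[1,[0,0,-5],[0,0,0]],[1,[0,0,-9],[0,0,0]],[1,[0,0,-13],[0,0,0]],[1,[0,0,-17],[0,0,0]],[1,[0,0,-20],[0,0,0]]]'

```text
time_s: 30.52
ee_pos: [0.4271, 0.3626, 0.4056]
tcp_rot: [-3.141, -0.004, 0.45]
wrist_force: [0.3, 0.4, 0.9]
gripper_width: 0.0857
grip_force: 0.0
```

```bash
python3 - <<'E'
from h import *
c,im=snap('wrist','w10.png'); print(pose()[0])
h=cv2.cvtColor(im,cv2.COLOR_BGR2HSV)
m=((h[...,0]>18)&(h[...,0]<36)&(h[...,1]>60)&(h[...,2]>185)).astype(np.uint8)*255
cs,_=cv2.findContours(m,cv2.RETR_EXTERNAL,cv2.CHAIN_APPROX_NONE)
for k in cs:
    if cv2.contourArea(k)>1500:
        P=np.array([plane(c,p,.07)[:2]*1000 for p in k[:,0].astype(float)],np.float32);print(cv2.boundingRect(k),cv2.minAreaRect(P))
go([.37,.10,.42],.0)
E
```

```text
[0.42708597 0.36260946 0.41218975]
(237, 156, 77, 64) ((427.79071044921875, 362.8071594238281), (56.540836334228516, 65.19095611572266), 25.782806396484375)
shift cm [-16.55  21.16  -1.05] turn [-0.005 -0.012  0.45 ]
```

The tip box is back at (427.8, 362.8) mm, yaw 0.450; it started at (426.8, 363.5), 0.449. Now the lid.

>>> carry_out --steps '[[0,[-2.5,3,-1],[0,0,0.05]],[0,[-5,6,-1],[0,0,0.1]],[0,[-7.5,9,-1],[0,0,0.15]],[0,[-10,12,-1],[0,0,0.2]],[0,[-12.5,15.2,-1],[0,0,0.25]],[0,[-15,18.4,-1],[0,0,0.3]],[0,[-17,21.6,-1],[0,0,0.36]],[0,[-19,25,-1],[0,0,0.42]],[0,[-21,28.5,-1],[0,0,0.43]],[0,[-23,32,-1],[0,0,0.43]]]'

```text
time_s: 31.4
ee_pos: [0.3585, -0.0268, 0.4114]
tcp_rot: [3.141, -0.002, 0.02]
wrist_force: [0.9, -1.0, 0.3]
gripper_width: 0.0005
grip_force: 0.0
```

```bash
python3 - <<'E'
from h import *
p,R,s=pose();print(p); go([.35,-.159,.42],.02);go([.35,-.159,.338],.02)
E
```

```text
[ 0.35854231 -0.02682645  0.41139702]
shift cm [-1.11 13.2  -0.86] turn [ 0.    -0.002 -0.   ]
shift cm [-1.13 13.2   7.34] turn [ 0.    -0.002 -0.   ]
```

>>> carry_out --steps '[[0,[-0.5,4,0],[0,0,0]],[0,[-1,8,0],[0,0,0]],[0,[-1.1,12,0],[0,0,0]],[0,[-1.1,13.2,2],[0,0,0]],[0,[-1.1,13.2,5],[0,0,0]],[0,[-1.1,13.2,7.3],[0,0,0]],[0,[-1.1,13.2,7.3],[0,0,0]]]'

```text
time_s: 31.98
ee_pos: [0.3503, -0.1577, 0.3329]
tcp_rot: [-3.137, 0.007, 0.018]
wrist_force: [-0.3, 0.0, -0.5]
gripper_width: 0.0002
grip_force: 0.0
```

```bash
python3 - <<'E'
from h import *
p,R,s=pose();print(p,s['wrist_force'])
C,s=snap('scene');cv2.imwrite('pics/s11.png',cv2.resize(s[80:230,230:400],None,fx=3.5,fy=3.5,interpolation=cv2.INTER_CUBIC))
E
```

```text
[ 0.35032154 -0.15766546  0.33287473] [-0.29873311  0.01898034 -0.50488484]
```

View pics/s11.png

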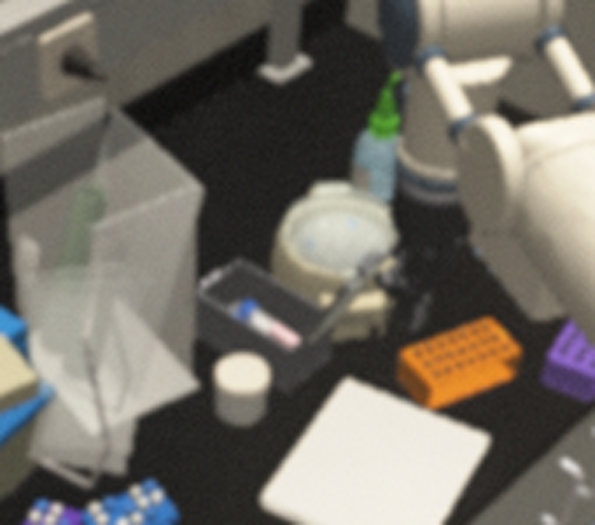

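Scene crop: the lid's edge at (385,262) stands just in front of the closed fingers, both tubes lie in the box. Pushing it over now.

>>> carry_out --steps '[[0,[2.5,0,0],[0,0,0]],[0,[4.5,0,0],[0,0,0]],[0,[6.2,0,0],[0,0,0]],[0,[8,0,0],[0,0,0]],[0,[9.8,0,0],[0,0,0]],[0,[11.6,0,0],[0,0,0]],[0,[13.4,0,0],[0,0,0]],[0,[15.2,0,0],[0,0,0]],[0,[17,0,0],[0,0,0]],[0,[18.5,0,0],[0,0,0]]]'

```text
time_s: 32.87
ee_pos: [0.5375, -0.1533, 0.3405]
tcp_rot: [3.141, -0.002, 0.021]
wrist_force: [-0.8, -0.1, 0.5]
gripper_width: 0.0001
grip_force: 0.3
```

```bash
python3 - <<'E'
from h import *
p,R,s=pose();print(p,s['wrist_force'])
for a in (40,30,20,10,3,0): r=np.radians(a); go([.4685+.125*np.cos(r)-.011,-.157,.071+.125*np.sin(r)+.173],.02)
E
```

```text
[ 0.53753838 -0.15333264  0.34046011] [-0.84035806 -0.14963783  0.51598914]
shift cm [1.56 0.4  1.62] turn [ 0.001 -0.002  0.001]
shift cm [2.81 0.42 3.4 ] turn [ 0.001 -0.002  0.001]
shift cm [3.72 0.44 5.38] turn [ 0.001 -0.002  0.001]
shift cm [4.28 0.45 7.49] turn [ 0.001 -0.002  0.001]
shift cm [4.45 0.45 9.  ] turn [ 0.001 -0.002  0.001]
shift cm [4.47 0.45 9.66] turn [ 0.001 -0.002  0.001]
```

>>> carry_out --steps '[[0,[0.9,0.2,0.8],[0,0,0]],[0,[1.6,0.3,1.6],[0,0,0]],[0,[2.2,0.4,2.5],[0,0,0]],[0,[2.8,0.4,3.4],[0,0,0]],[0,[3.3,0.4,4.4],[0,0,0]],[0,[3.7,0.4,5.4],[0,0,0]],[0,[4,0.4,6.4],[0,0,0]],[0,[4.3,0.4,7.5],[0,0,0]],[0,[4.4,0.4,8.5],[0,0,0]],[0,[4.4,0.4,9.3],[0,0,0]]]'

```text
time_s: 33.7
ee_pos: [0.5801, -0.1569, 0.2436]
tcp_rot: [-3.141, 0.001, 0.02]
wrist_force: [-1.3, 0.7, 32.3]
gripper_width: 0.0001
grip_force: 19.4
```

>>> carry_out --steps '[[0,[0,0,0.3],[0,0,0]],[0,[0,0,0.6],[0,0,0]],[0,[0,0,0.6],[0,0,0]]]'

```text
time_s: 33.95
ee_pos: [0.5797, -0.1568, 0.244]
tcp_rot: [3.141, -0.002, 0.02]
wrist_force: [-11.8, 4.7, 21.9]
gripper_width: -0.0002
grip_force: 10.9
```

>>> carry_out --steps '[[0,[0,0,0.3],[0,0,0]],[0,[0,0,0.6],[0,0,0]],[0,[0,0,0.6],[0,0,0]],[0,[0,0,0.6],[0,0,0]]]'

```text
time_s: 34.28
ee_pos: [0.5795, -0.1567, 0.2434]
tcp_rot: [3.14, -0.004, 0.02]
wrist_force: [-21.9, 7.0, 42.5]
gripper_width: 0.0001
grip_force: 22.1
```

>>> carry_out --steps '[[0,[0,0,0.4],[0,0,0]],[0,[0,0,0.8],[0,0,0]],[0,[0,0,0.8],[0,0,0]],[0,[0,0,0.8],[0,0,0]]]'

```text
time_s: 34.62
ee_pos: [0.5792, -0.1567, 0.2427]
tcp_rot: [3.138, -0.007, 0.02]
wrist_force: [-38.8, 12.7, 74.7]
gripper_width: -0.0
grip_force: 37.1
```

>>> carry_out --steps '[[0,[0,0,-1],[0,0,0]],[0,[0,0,-3],[0,0,0]],[0,[0,0,-6],[0,0,0]],[0,[0,0,-10],[0,0,0]],[0,[-3,0,-14],[0,0,0]],[0,[-6,0,-18],[0,0,0]],[0,[-9,0,-18],[0,0,0]],[0,[-9,0,-18],[0,0,0]]]'

```text
time_s: 35.28
ee_pos: [0.486, -0.1586, 0.4115]
tcp_rot: [3.137, -0.007, 0.018]
wrist_force: [0.4, -0.1, 0.9]
gripper_width: -0.0003
grip_force: 0.0
```

```bash
python3 - <<'E'
from h import *
p,R,s=pose();print(p,s['wrist_force'])
c,w=snap('wrist');C,s=snap('scene');T,t=snap('top')
o=np.zeros((600,800,3),np.uint8);o[:300,:400]=cv2.resize(w,(400,300));o[:300,400:]=cv2.resize(s[100:325,100:400],(400,300));o[300:,:400]=cv2.resize(t[100:280,120:360],(400,300));o[300:,400:]=cv2.resize(w[60:270,140:420],(400,300))
cv2.imwrite('pics/f12.png',o)
print(proj(c,[[.4685,-.16,.065],[.6085,-.157,.071]]))
E
```

```text
[ 0.48595301 -0.15864287  0.4115187 ] [ 0.4168961  -0.09693604  0.8807299 ]
[[274.64750065 205.50822004]
 [274.1801165   36.37898974]]
```

View pics/f12.png

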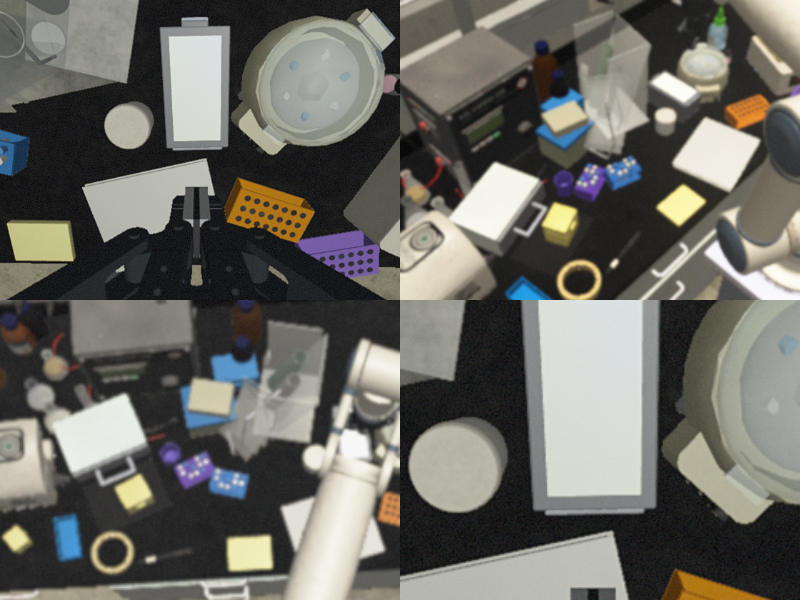

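The lid lies closed flat on the box (rows 25–150 of the wrist view), the drawer is shut, and the tip box is on the mat. I check with the fixed cameras that the tip box was not knocked since.

```bash
python3 - <<'E'
from h import *
for n,nr,v in (('scene',(221,261),185),('top',(199,213),180)):
    c,im=snap(n)
    for f in (cv2.imread(f'pics/{n}0.png'),im):
        h=cv2.cvtColor(f,cv2.COLOR_BGR2HSV);m=((h[...,0]>18)&(h[...,0]<36)&(h[...,1]>60)&(h[...,2]>v)).astype(np.uint8)
        k,l,st,ce=cv2.connectedComponentsWithStats(m);i=1+np.argmin(np.linalg.norm(ce[1:]-nr,axis=1)+1e3*(st[1:,4]<60));print(n,st[i],ce[i].round(2),plane(c,ce[i],.07).round(4))
E
```

```text
scene [207 253  25  22 380] [219.57 263.63] [0.4213 0.3637 0.07  ]
scene [207 252  25  23 387] [219.82 263.4 ] [0.4214 0.3626 0.07  ]
top [189 205  21  20 268] [199.63 215.02] [0.4218 0.363  0.07  ]
top [190 205  20  20 268] [199.84 214.9 ] [0.4223 0.3622 0.07  ]
```

The tip box is within 1 mm of its starting place. Handing in.

```bash
python3 -c "
from cell import robot
print(robot.finish_job())"
```

```text
the job is handed in; nothing more can be done
None
```

The job is handed in: both tubes found in the drawer are in the grey box, the drawer is shut, the tip box is back within about 1 mm of where it stood, and the lid is pressed fully down; while I lowered the first tube the fingers pressed on the box rim with about 30 N, and each tube dropped roughly 2 cm into the box.

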